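# Touch-check the larger square dish for dryness

### The arm

A 6-joint arm with a two-finger parallel gripper is mounted at the origin on the work surface. World frame = base frame: x ahead of the robot, y to its left, z up, the work surface at z = 0. Lengths are in mm, angles in rad, forces in N, time in s.
With the tool pointing down it reaches from about 325 to 775 mm from the base axis. Payload 5.5 kg.
Tool frame: the origin (TCP) lies at the very end of the fingers, on their centre line; the grasp point (between the pads) lies 19 mm behind it; z points along the fingers, y is the line along which they close (so a half turn about z gives the same grasp; the last joint's range is limited). The gripper opens to 88 mm and grips with 3 to 60 N. Pads are 20 mm wide; open, the fingers measure 115 mm over their backs; the gripper's body (75 mm by 178 mm) begins 61 mm behind the grasp point.
Start: joints at [1.179, 0.091, 1.231, -0, 1.82, -0.057], TCP at [197.153, 566.698, 222.631] pointing down, gripper open.
Joint ranges: [-2.87, 2.87], [-0.86, 2.18], [0.17, 2.46], [-1.51, 4.65], [0.06, 2.69], [-2.65, 2.65]. Speed limits (rad/s): [2.57, 2.57, 3.01, 3.14, 3.14, 3.14].

### API

Orientations are given as [roll, pitch, yaw] about the fixed x, y, z axes, in that order (R = Rz(yaw) Ry(pitch) Rx(roll)).
In Python, from cell import * gives the robot as it stands.
- The arm moves only by the tool drive_tool, never from a script. Its argument "moves" is a list of rows, each an object with "xyz": the shift along the tool's x, y, z in units of 500 mm (1.0 is 500 mm), a list of three; "rotation": the turn, a rotation vector about the tool's x, y, z in units of 180 degrees (1.0 is 180 degrees), a list of three; "hand": the closure, from -1 (fully open) to 1 (shut). A call has 1 to 20 rows; each row shifts and turns the commanded pose from where the row before left it, along the tool's axes as they then stand; what a row does not reach is not made up. A row lasts 1/10 s, in which the tool goes at most 50 mm and 8.59 degrees, less where a joint would pass 70% of its speed; a pose out of reach is approached as far as the arm can. A call with a number of a shift or a turn outside -1 to 1 is refused whole. A call with a gripper value outside its range is refused whole. The fingers move at their own pace and stop on an object; "force" is the grip in N (left out, the last holds). Time passes only in rows, so rows that do not move let the fingers close. It gives the time, the measured TCP pose, the force, the opening and the grip force at its end, in the units of the state.
- get_state(): the state, without advancing time (a new reading comes with each control period).
- grab_frame(name): name is "side" or "top" or "wrist"; returns a dict with "img" (400x640x3 uint8, blue, green, red), "camera_matrix" (3x3 intrinsics, pixels), "R" (3x3) and "t" (3): a world point X has camera coordinates R X + t. Camera axes: x right, y down, z forward; pixel columns grow to the right and rows downward; lengths in mm; the calibration is good to about 2 mm. A picture is of the moment at which its call begins. There is no depth.
- sign_off(): hands the job in; it is judged then, once.
The state is a dict: "time_s": time; "qpos": joint angles; "qd": joint speeds; "joint_torque": joint torques, N m; "position": TCP position; "tool_rot": TCP orientation; "ft_force": force on the tool from outside, world axes, zero at the start; "wrist_torque": the same for the moment, N m; "opening": opening from 0.0 (shut) to 1.0 (fully open); "finger_force": force on a finger pad.
Only numpy, scipy, OpenCV 4.12 (cv2) and the standard library are available. Lean on these libraries where they do the work, as an engineer would, in place of code of your own. Each camera call takes 0.05 s, during which the arm holds its last target. There are 200 camera calls.

### The job

Check whether the larger of the two square clay dishes, drying on their spring stands, is dry: with the fingertips lightly touch the round boss in the middle of its floor, pausing there for a moment, then lift off and in the same way lightly touch the top of its flat lug, and withdraw clear. Only touch it: do not press hard, tip, shift or lift the dish, and do not touch the other dishes or disturb anything else on the table.

Things in the scene. Friction and masses are not known exactly. Their poses are not given: they have to be found in the camera images.
- large_square: The larger of the two square dishes with its stand, 110 x 110 mm outside (90 x 90 mm inside), 0.65 to 0.95 kg in all. Brown clay like the others, fixed on a low spring stand (two plywood plates, 24 mm high in all) loose on the table. Floor 12 mm thick, walls 10 mm, rim 50 mm above the table; a boss in the middle, one flat lug on its +x side. Origin: centre of the stand's underside, x towards the lug. 
- large_square_top (a joint): How far the larger square dish has sunk on its spring stand, in m: 0 at rest, 0.010 at the stop. A light push of about 1 to 3 N starts it down, then it sinks 0.5 mm for each further newton, and springs back when let go.
- large_square_boss: The flat-topped round boss in the middle of the larger square dish, part of it: 40 mm across, wide enough for closed fingertips, its top 40 mm above the table at rest (4 mm above the dish's floor, 10 mm below its rim). Origin: centre of its top; axes as the dish.
- large_square_lug: The flat lug (tab handle) of the larger square dish, part of it: stands out 28 mm from the middle of the +x side, 40 mm wide, 12 mm thick, its flat top 54 mm above the table at rest (4 mm above the rim) with nothing under it. Origin: centre of the exposed top, 14 mm outside the wall; axes as the dish.
- small_square: The smaller square dish, 80 x 80 mm outside; not to be touched. Brown clay like the others, fixed on a low spring stand (two plywood plates, 24 mm high in all) loose on the table. Floor 12 mm thick, walls 10 mm, rim 50 mm above the table; a boss in the middle, one flat lug on its +x side. Origin: centre of the stand's underside, x towards the lug. Boss 32 mm across.
- round_dish: Round dish, 104 mm across; not to be touched. Brown clay like the others, fixed on a low spring stand (two plywood plates, 24 mm high in all) loose on the table. Floor 12 mm thick, walls 10 mm, rim 50 mm above the table; a boss in the middle, one flat lug on its +x side. Origin: centre of the stand's underside, x towards the lug. 
- hex_dish: Six-sided dish, 104 mm across the flats; not to be touched. Brown clay like the others, fixed on a low spring stand (two plywood plates, 24 mm high in all) loose on the table. Floor 12 mm thick, walls 10 mm, rim 50 mm above the table; a boss in the middle, one flat lug on its +x side. Origin: centre of the stand's underside, x towards the lug. 
- cup: Bystander: pink-brown bisque cup, 74 mm across, 75 mm high, loose. Origin: centre of its underside.
- jar: Bystander: amber jar with white cap, 64 mm across, 85 mm high, loose. Origin: centre of its underside.
- batten: Bystander: wooden batten, 340 mm long (its y), 28 mm wide, 10 mm thick, lying loose beyond the dishes. Origin: centre of its underside.
- rib: Bystander: wooden rib (flat scraper), 90 mm long (its y), 35 mm wide, 12 mm thick, lying loose. Origin: centre of its underside.
- spatula: Bystander: small spatula, 150 mm long along its x, lying loose. Origin: under its middle.
- weight: Bystander: steel weight with a knob, 48 mm across, 44 mm high, loose. Origin: centre of its underside.
There are look-alikes about, which are no part of the job. Leave any purple or turquoise look-alike of the large_square alone.

How it is judged:
By the outcome, as a careful person would: the job done as asked, in the order asked, and still so for the second after the job is handed in, with the robot touching nothing.
It also fails if it takes over 40 s, if anything falls off the work surface, if the arm or the gripper's body presses on something with over 40 N, if the wrist force passes 120 N, or if a joint passes its speed limit or range.

## Working session

There is one attempt and no reset: what is moved stays moved. The work goes in short steps, Python scripts to look and compute and a tool call to move; the robot and the scene stay as the last step left them, time stands still between calls to the robot, and variables do not carry over. Pictures are saved under pics/ and viewed, at most 10 in all, crops included, and the job is handed in when it is done.

Besides the shell and the picture viewer there is one more tool, called as name(argument=value, ...), one argument or row to a line, values as JSON. drive_tool: Moves the arm, as the interface text tells. Shifts and turns lie within -1 to 1; 1 stands for 500 mm of shift or 180 degrees of turn. Its arguments: {"type":"object","properties":{"moves":{"type":"array"},"force":{"type":"number"}},"required":["moves"]}

```bash
mkdir -p pics; ls; python3 - <<'E'
from cell import *
import cv2
for n in("top","side"):
    f=grab_frame(n); cv2.imwrite(f"pics/{n}0.png",f["img"])
    print(n,f["camera_matrix"],f["R"],f["t"])
s=get_state();print({k:s[k] for k in("time_s","position","tool_rot","ft_force","opening")})
E
```

```text
pics
top [[416.37605862   0.         324.05216806]
 [  0.         416.37605862 199.85289204]
 [  0.           0.           1.        ]] [[ 0.01428917 -0.99987806  0.00629948]
 [-0.99111743 -0.0149965  -0.13214138]
 [ 0.13221974 -0.00435533 -0.99121086]] [  94.5946763   526.54200005 1069.30984736]
side [[391.84625244   0.         315.66825813]
 [  0.         391.84625244 205.42335232]
 [  0.           0.           1.        ]] [[ 0.99145709 -0.13014209 -0.00871035]
 [-0.08268678 -0.57547412 -0.81362918]
 [ 0.10087482  0.80739865 -0.58131892]] [-493.99970332  151.31048164 1015.38035147]
{'time_s': 0.1, 'position': array([197.05861876, 566.44322321, 221.63530681]), 'tool_rot': array([-3.13986470e+00, -1.36679561e-04,  2.80674264e+00]), 'ft_force': array([-0.74268418,  0.19118946,  0.49306874]), 'opening': 1.000776085087938}
```

View pics/top0.png

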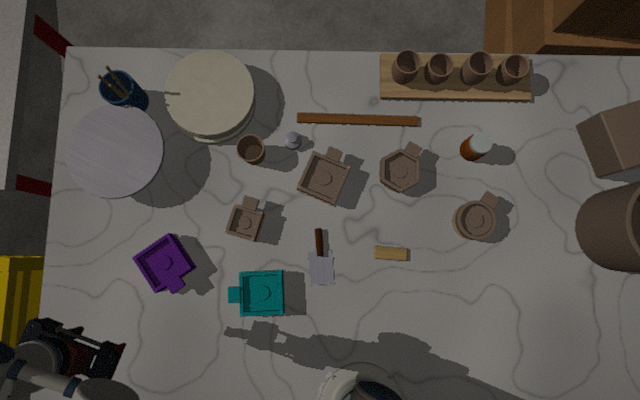

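View pics/side0.png

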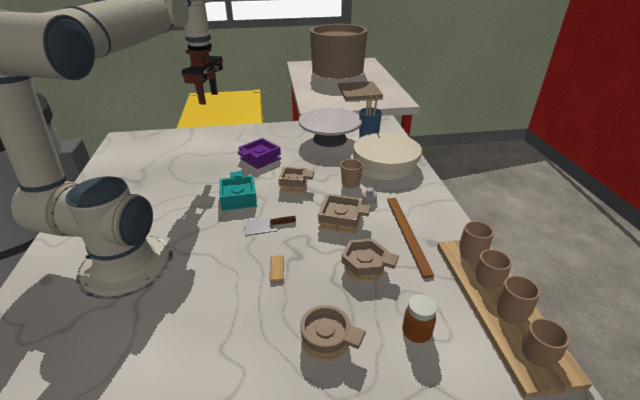

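The top view shows the large square dish at about (324,178) with its lug at (334,155). In the side view the boss is near (341,210) and the lug near (363,209). I'll triangulate these for a rough estimate.

```bash
cat > h.py <<'E'
from cell import *
import cv2, numpy as np
def ray(f,p):
    d=np.linalg.inv(f["camera_matrix"])@[p[0],p[1],1]; return -f["R"].T@f["t"], f["R"].T@d
def plane(f,p,z):
    c,d=ray(f,p); return c+d*(z-c[2])/d[2]
def tri(obs):
    P=[f["camera_matrix"]@np.c_[f["R"],f["t"]] for f,_ in obs]
    X=cv2.triangulatePoints(P[0],P[1],*[np.array(p,float).reshape(2,1) for _,p in obs]).ravel(); return X[:3]/X[3]
def proj(f,X):
    q=f["camera_matrix"]@(f["R"]@X+f["t"]); return q[:2]/q[2]
E
python3 - <<'E'
from h import *
np.set_printoptions(precision=1,suppress=True)
T,S=grab_frame("top"),grab_frame("side")
for a,b,z in(((326,178),(341,210),40),((334,155),(363,209),54)):
    print(tri([(T,a),(S,b)]),plane(T,a,z),plane(S,b,z))
a=cv2.resize(T["img"][135:220,280:380],None,fx=5,fy=5,interpolation=2)
b=cv2.resize(S["img"][180:245,300:380],None,fx=5,fy=5,interpolation=2)
h=max(a.shape[0],b.shape[0])
o=np.zeros((h,a.shape[1]+b.shape[1],3),np.uint8)
o=o[:, :800] if 0 else o
o[:a.shape[0],:a.shape[1]]=a;o[:b.shape[0],a.shape[1]:]=b
o=cv2.convertScaleAbs(o,alpha=1.6)
o=cv2.resize(o,None,fx=8/9,fy=8/9)
cv2.imwrite("pics/crop.png",o);print(o.shape)
E
```

```text
[583.9  98.   40.8] [583.  98.  40.] [585.4  99.3  40. ]
[643.6  77.7  52.9] [642.5  77.8  54. ] [644.1  76.4  54. ]
(378, 800, 3)
```

View pics/crop.png

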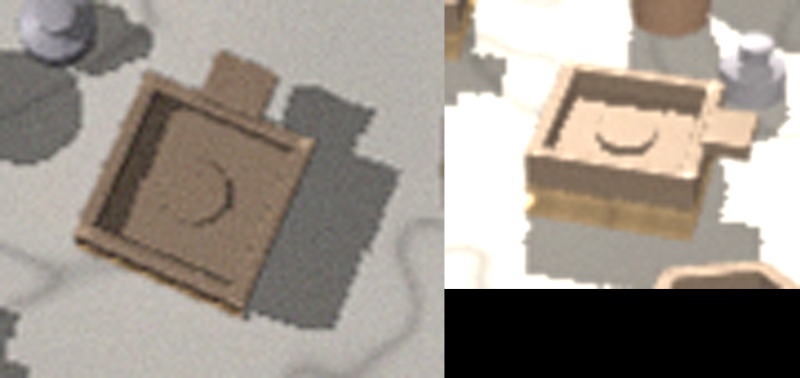

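The boss triangulates to about (584,98,41), and the lug to about (644,77,53). Both heights match the text, and the dish yaw is about -21°. The tool's yaw of 160.8° is already nearly aligned with that, so I'll close the fingers, move near the dish and look with the wrist camera.

drive_tool(
  moves=[
    {"xyz": [-0.03,-0.02,0],"rotation": [0,0,0],"hand": 1},
    {"xyz": [-0.062,-0.038,0],"rotation": [0,0,0],"hand": 1},
    {"xyz": [-0.062,-0.038,0],"rotation": [0,0,0],"hand": 1},
    {"xyz": [-0.062,-0.038,0],"rotation": [0,0,0],"hand": 1},
    {"xyz": [-0.062,-0.038,0],"rotation": [0,0,0],"hand": 1},
    {"xyz": [-0.062,-0.038,0],"rotation": [0,0,0],"hand": 1},
    {"xyz": [-0.062,-0.038,0],"rotation": [0,0,0],"hand": 1},
    {"xyz": [-0.062,-0.038,0],"rotation": [0,0,0],"hand": 1},
    {"xyz": [-0.062,-0.038,0],"rotation": [0,0,0],"hand": 1},
    {"xyz": [-0.062,-0.038,0],"rotation": [0,0,0],"hand": 1},
    {"xyz": [-0.062,-0.038,0],"rotation": [0,0,0],"hand": 1},
    {"xyz": [-0.062,-0.038,0],"rotation": [0,0,0],"hand": 1},
    {"xyz": [-0.062,-0.038,0],"rotation": [0,0,0],"hand": 1},
    {"xyz": [-0.062,-0.038,0],"rotation": [0,0,0],"hand": 1},
    {"xyz": [-0.062,-0.038,0],"rotation": [0,0,0],"hand": 1},
    {"xyz": [-0.062,-0.038,0],"rotation": [0,0,0],"hand": 1},
    {"xyz": [-0.03,-0.02,0],"rotation": [0,0,0],"hand": 1},
    {"xyz": [0,0,0],"rotation": [0,0,0],"hand": 1},
    {"xyz": [0,0,0],"rotation": [0,0,0],"hand": 1},
  ],
)

```text
time_s: 2.1
position: [563.9, 116.2, 222.6]
tool_rot: [3.141, -0.001, 2.806]
ft_force: [-0.0, -0.3, -0.6]
opening: 0.004
finger_force: 0.0
```

```bash
python3 - <<'E'
from h import *
np.set_printoptions(precision=2,suppress=True)
f=grab_frame("wrist");cv2.imwrite("pics/w1.png",cv2.convertScaleAbs(f["img"],alpha=1.4))
s=get_state();print({k:s[k] for k in("time_s","position","tool_rot","ft_force","opening")})
print(proj(f,np.array([584,98,40])),proj(f,np.array([644,77,54])))
for i in range(5): grab_frame("wrist");print(get_state()["ft_force"])
E
```

```text
{'time_s': 2.15, 'position': array([563.76, 116.74, 222.83]), 'tool_rot': array([ 3.14, -0.  ,  2.81]), 'ft_force': array([-0.24,  0.14, -0.5 ]), 'opening': 0.005584650034014745}
[316.25 201.34] [316.4  255.47]
[ 0.5  -0.31 -0.36]
[-0.37 -0.48  0.23]
[-0.25 -0.41  0.18]
[-0.28  0.28 -0.46]
[-1.03 -0.81 -0.47]
```

View pics/w1.png

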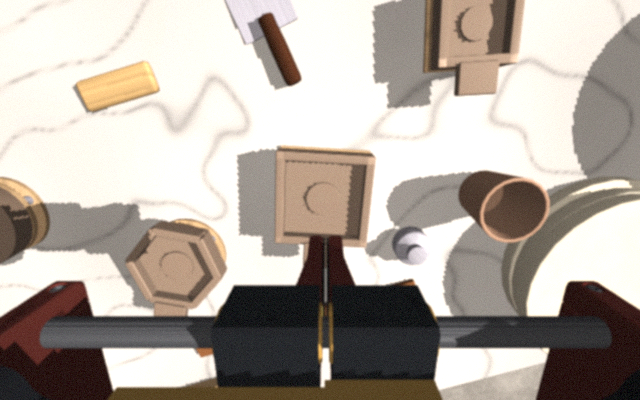

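The wrist view shows the boss at about (321,198) and the rim corners near (276,148), (375,153), (366,245) and (276,241). The fingers hide the lug.

```bash
python3 - <<'E'
from h import *
np.set_printoptions(precision=1,suppress=True)
f=grab_frame("wrist");T=grab_frame("top");S=grab_frame("side")
g=f["img"]
b=(321,198)
print("boss",plane(f,b,40),tri([(T,(326.1,178.2)),(f,b)]),tri([(S,(341,210)),(f,b)]))
C=[plane(f,p,50) for p in((276,148),(375,153),(366,245),(276,241))]
print("rim",np.array(C),np.mean(C,0),[np.linalg.norm(C[i]-C[i-1]) for i in range(4)])
# rim from top crop
k=800/900*5
Q=[plane(T,(280+u/k,135+v/k),50) for u,v in((148,75),(312,142),(245,313),(80,236))]
print("rimtop",np.array(Q),np.mean(Q,0),[np.linalg.norm(Q[i]-Q[i-1]) for i in range(4)])
for P in (C,Q):
    for i in range(4):
        d=P[i]-P[i-1]; print(np.degrees(np.arctan2(d[1],d[0]))%90-90,end=" ")
print("lug",plane(T,(280+241/k,135+85/k),54))
a=g[130:260,250:400];cv2.imwrite("pics/w2.png",cv2.convertScaleAbs(cv2.resize(a,None,fx=4.5,fy=4.5,interpolation=2),alpha=1.4))
E
```

```text
boss [582.4 105.4  40. ] [591.9  98.5  -3. ] [585.5 104.9  35.5]
rim [[509.9  79.2  50. ]
 [550.5 179.4  50. ]
 [652.9 138.   50. ]
 [612.5  37.9  50. ]] [581.4 108.6  50. ] [np.float64(110.63364211500677), np.float64(108.1441469243557), np.float64(110.46756693102127), np.float64(107.93340527391094)]
rimtop [[651.1 132.8  50. ]
 [611.8  34.5  50. ]
 [508.8  73.3  50. ]
 [553.1 171.2  50. ]] [581.2 102.9  50. ] [np.float64(105.23000178664034), np.float64(105.78240541757997), np.float64(110.0473367931714), np.float64(107.43437136664407)]
-21.911144885845204 -22.062623115115002 -22.0202878587382 -21.97465233822895 -21.40064109109872 -21.790783278370228 -20.61332437296042 -24.34967327304652 lug [644.9  77.3  54. ]
```

View pics/w2.png

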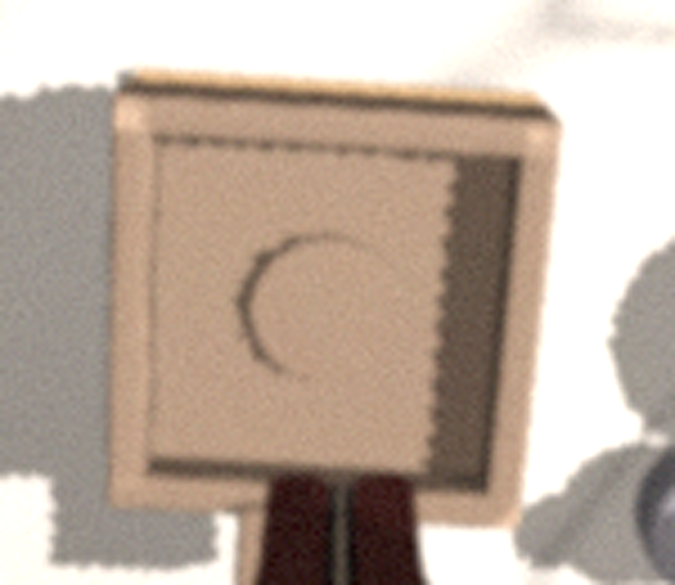

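The closer crop shows clear shading on the boss's left edge, which puts its centre at (321.4,198.2) in the full image. In the top view only the right edge is shaded, so the true centre there is about (323.7,178.2). I'll recompute with that.

```bash
python3 - <<'E'
from h import *
np.set_printoptions(precision=1,suppress=True)
f=grab_frame("wrist");T=grab_frame("top");S=grab_frame("side")
b=(321.4,198.2);t=(323.7,178.2);k=800/900*5
print("boss",plane(f,b,40),plane(T,t,40),tri([(T,t),(f,b)]))
W=[(250+u/4.5,130+v/4.5) for u,v in((118,95),(557,125),(518,522),(112,505))]
C=np.array([plane(f,p,50) for p in W]);print("rim",C.mean(0))
U=[(280+u/k,135+v/k) for u,v in((80,236),(148,75),(312,142),(245,313))]
# match wrist TL(510,79)->top(245,313); TR(550,179)->(80,236); BR->(148,75); BL->(312,142)
for i,j in((0,3),(1,0),(2,1),(3,2)): print(tri([(f,W[i]),(T,U[j])]))
V=[(300+(u-444.4)/k,180+v/k) for u,v in((568,68),(718,88),(695,180),(528,158))]
# side: TL far-left ... 
Q=np.array([plane(S,p,50) for p in V]);print("rimside",Q,Q.mean(0))
s=get_state();print(s["position"],s["time_s"])
c=np.array([582.5,104.5,40]);l=c+69*np.array([np.cos(np.radians(-22)),np.sin(np.radians(-22)),0])
from scipy.spatial.transform import Rotation as Ro
R=Ro.from_euler("xyz",s["tool_rot"])
print(R.inv().apply(c-s["position"]),R.inv().apply(l-c),l,proj(S,c),proj(T,l+[0,0,14]))
E
```

```text
boss [582.9 105.3  40. ] [582.4 104.1  40. ] [583.5 104.4  35.9]
rim [584.  106.3  50. ]
[513.8  72.   18.2]
[539.2 166.9 133. ]
[649.2 133.9  58.4]
[612.4  34.9  50.1]
rimside [[557.1 165.   50. ]
 [651.8 127.4  50. ]
 [615.5  32.   50. ]
 [516.6  68.9  50. ]] [585.2  98.3  50. ]
[564.4 116.1 222.7] 2.7
[-20.9  -5.1 182.7] [-68.9  -3.4   0. ] [646.5  78.7  40. ] [339.7 209. ] [333.7 153.5]
```

Averaging the views, the boss is at about (583,103.5) and the lug at about (647,78). I'll go above the boss, down to z of about 70.

drive_tool(
  moves=[
    {"xyz": [-0.022,-0.006,0],"rotation": [0,0,0],"hand": 1},
    {"xyz": [-0.021,-0.006,0],"rotation": [0,0,0],"hand": 1},
    {"xyz": [0,0,0.04],"rotation": [0,0,0],"hand": 1},
    {"xyz": [0,0,0.06],"rotation": [0,0,0],"hand": 1},
    {"xyz": [0,0,0.06],"rotation": [0,0,0],"hand": 1},
    {"xyz": [0,0,0.06],"rotation": [0,0,0],"hand": 1},
    {"xyz": [0,0,0.05],"rotation": [0,0,0],"hand": 1},
    {"xyz": [0,0,0.03],"rotation": [0,0,0],"hand": 1},
    {"xyz": [0,0,0],"rotation": [0,0,0],"hand": 1},
    {"xyz": [0,0,0],"rotation": [0,0,0],"hand": 1},
    {"xyz": [0,0,0],"rotation": [0,0,0],"hand": 1},
  ],
)

```text
time_s: 3.8
position: [584.0, 103.3, 74.7]
tool_rot: [3.14, 0.003, 2.807]
ft_force: [-0.9, -0.3, 0.5]
opening: 0.007
finger_force: 0.0
```

```bash
python3 - <<'E'
from h import *
np.set_printoptions(precision=2,suppress=True)
f=grab_frame("wrist");S=grab_frame("side");T=grab_frame("top")
p=get_state()["position"];print(p,proj(f,p)-[220,100],(proj(S,p)-[300,160])*5,(proj(T,p)-[290,140])*5)
a=cv2.resize(f["img"][100:300,220:420],None,fx=2,fy=2);b=cv2.resize(S["img"][160:240,300:380],None,fx=5,fy=5,interpolation=2)
cv2.imwrite("pics/c2.png",cv2.convertScaleAbs(np.hstack([a,b]),alpha=1.4))
print([get_state()["ft_force"][2]])
E
```

```text
[583.59 103.34  74.26] [105.17 152.3 ] [202.3  197.52] [170.41 176.52]
[np.float64(0.06483291353117884)]
```

View pics/c2.png

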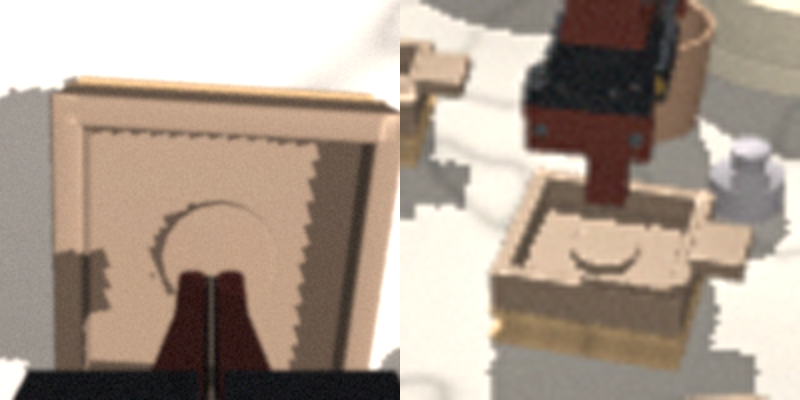

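The wrist crop shows the boss centred near crop (217,257), full-image (328.5,228.5). The fingertips are directly above its lower part, as expected from parallax. I'll check with a ray at z=40 and the predicted landing pixel.

```bash
python3 - <<'E'
from h import *
np.set_printoptions(precision=2,suppress=True)
f=grab_frame("wrist");p=get_state()["position"]
print(p,plane(f,(328.5,228.5),40),proj(f,np.array([p[0],p[1],40])))
# rim inside left/right edges in crop at row 300: floor-level middle
print([plane(f,(220+u/2,100+v/2),50) for u,v in((52,95),(393,112))])
E
```

```text
[583.4  103.34  73.91] [582.94 106.02  40.  ] [325.08 230.26]
[array([512.38,  77.37,  50.  ]), array([551.56, 173.74,  50.  ])]
```

Boss estimates agree at about (583,105). I'll shift 1.5 mm and descend to just above it.

drive_tool(
  moves=[
    {"xyz": [0.001,0.003,0.02],"rotation": [0,0,0],"hand": 1},
    {"xyz": [0,0,0.02],"rotation": [0,0,0],"hand": 1},
    {"xyz": [0,0,0.01],"rotation": [0,0,0],"hand": 1},
    {"xyz": [0,0,0.006],"rotation": [0,0,0],"hand": 1},
    {"xyz": [0,0,0],"rotation": [0,0,0],"hand": 1},
    {"xyz": [0,0,0],"rotation": [0,0,0],"hand": 1},
    {"xyz": [0,0,0],"rotation": [0,0,0],"hand": 1},
  ],
)

```text
time_s: 4.7
position: [583.1, 104.9, 45.1]
tool_rot: [3.141, 0.001, 2.807]
ft_force: [0.3, -0.4, -0.4]
opening: 0.005
finger_force: 0.0
```

drive_tool(
  moves=[
    {"xyz": [0,0,0.002],"rotation": [0,0,0],"hand": 1},
    {"xyz": [0,0,0.002],"rotation": [0,0,0],"hand": 1},
    {"xyz": [0,0,0.002],"rotation": [0,0,0],"hand": 1},
    {"xyz": [0,0,0],"rotation": [0,0,0],"hand": 1},
    {"xyz": [0,0,0],"rotation": [0,0,0],"hand": 1},
  ],
)

```text
time_s: 5.2
position: [582.8, 104.8, 41.6]
tool_rot: [-3.142, -0.0, 2.807]
ft_force: [-0.6, 0.2, -0.8]
opening: 0.005
finger_force: 0.0
```

drive_tool(
  moves=[
    {"xyz": [0,0,0.002],"rotation": [0,0,0],"hand": 1},
    {"xyz": [0,0,0],"rotation": [0,0,0],"hand": 1},
    {"xyz": [0,0,0],"rotation": [0,0,0],"hand": 1},
  ],
)

```text
time_s: 5.5
position: [582.8, 104.8, 40.6]
tool_rot: [-3.142, -0.0, 2.807]
ft_force: [1.3, 0.4, -0.1]
opening: 0.005
finger_force: 0.0
```

drive_tool(
  moves=[
    {"xyz": [0,0,0.002],"rotation": [0,0,0],"hand": 1},
    {"xyz": [0,0,0],"rotation": [0,0,0],"hand": 1},
    {"xyz": [0,0,0],"rotation": [0,0,0],"hand": 1},
  ],
)

```text
time_s: 5.8
position: [582.9, 104.8, 40.1]
tool_rot: [3.141, 0.0, 2.807]
ft_force: [-1.2, -0.3, 3.4]
opening: 0.004
finger_force: 1.4
```

Contact is felt at 3.4 N. I'll press a hair more to be definite, and pause.

drive_tool(
  moves=[
    {"xyz": [0,0,0.001],"rotation": [0,0,0],"hand": 1},
    {"xyz": [0,0,0],"rotation": [0,0,0],"hand": 1},
    {"xyz": [0,0,0],"rotation": [0,0,0],"hand": 1},
    {"xyz": [0,0,0],"rotation": [0,0,0],"hand": 1},
    {"xyz": [0,0,0],"rotation": [0,0,0],"hand": 1},
    {"xyz": [0,0,0],"rotation": [0,0,0],"hand": 1},
    {"xyz": [0,0,0],"rotation": [0,0,0],"hand": 1},
    {"xyz": [0,0,0],"rotation": [0,0,0],"hand": 1},
    {"xyz": [0,0,0],"rotation": [0,0,0],"hand": 1},
    {"xyz": [0,0,0],"rotation": [0,0,0],"hand": 1},
  ],
)

```text
time_s: 6.8
position: [582.9, 104.8, 39.2]
tool_rot: [3.141, 0.0, 2.807]
ft_force: [-0.7, 0.5, 4.9]
opening: 0.004
finger_force: 2.2
```

Held at about 5 N. Next I'll lift straight off and go over the lug.

drive_tool(
  moves=[
    {"xyz": [0,0,-0.006],"rotation": [0,0,0],"hand": 1},
    {"xyz": [0,0,-0.02],"rotation": [0,0,0],"hand": 1},
    {"xyz": [0,0,-0.04],"rotation": [0,0,0],"hand": 1},
    {"xyz": [0,0,-0.03],"rotation": [0,0,0],"hand": 1},
    {"xyz": [0,0,0],"rotation": [0,0,0],"hand": 1},
    {"xyz": [-0.028,-0.001,0],"rotation": [0,0,0],"hand": 1},
    {"xyz": [-0.045,-0.002,0],"rotation": [0,0,0],"hand": 1},
    {"xyz": [-0.045,-0.002,0],"rotation": [0,0,0],"hand": 1},
    {"xyz": [-0.02,-0.002,0],"rotation": [0,0,0],"hand": 1},
    {"xyz": [0,0,0],"rotation": [0,0,0],"hand": 1},
    {"xyz": [0,0,0],"rotation": [0,0,0],"hand": 1},
  ],
)

```text
time_s: 7.9
position: [646.2, 79.0, 86.5]
tool_rot: [-3.141, -0.001, 2.807]
ft_force: [-0.1, 0.3, 0.2]
opening: 0.005
finger_force: 0.0
```

```bash
python3 - <<'E'
from h import *
np.set_printoptions(precision=2,suppress=True)
f=grab_frame("wrist");S=grab_frame("side")
p=get_state()["position"];q=np.array([p[0],p[1],54]);print(p,(proj(f,q)-[220,60])*2,(proj(S,q)-[310,160])*5+[400,0])
a=cv2.resize(f["img"][60:260,220:420],None,fx=2,fy=2);b=cv2.resize(S["img"][160:240,310:390],None,fx=5,fy=5,interpolation=2)
cv2.imwrite("pics/c3.png",cv2.convertScaleAbs(np.hstack([a,b]),alpha=1.4))
E
```

```text
[646.14  79.3   87.04] [211.11 342.9 ] [667.41 241.74]
```

View pics/c3.png

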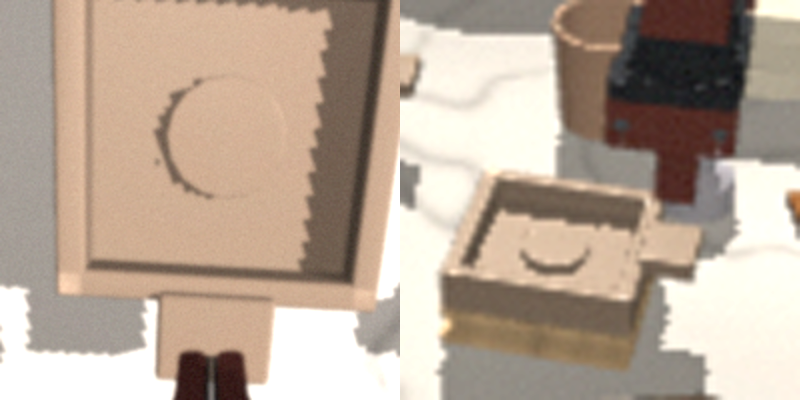

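The wrist crop shows the lug centred near (214,340) and the TCP projecting to (211,343), so it's about 1 mm off. Clear to descend.

drive_tool(
  moves=[
    {"xyz": [0.001,0.002,0.02],"rotation": [0,0,0],"hand": 1},
    {"xyz": [0,0,0.02],"rotation": [0,0,0],"hand": 1},
    {"xyz": [0,0,0.012],"rotation": [0,0,0],"hand": 1},
    {"xyz": [0,0,0.006],"rotation": [0,0,0],"hand": 1},
    {"xyz": [0,0,0],"rotation": [0,0,0],"hand": 1},
    {"xyz": [0,0,0],"rotation": [0,0,0],"hand": 1},
    {"xyz": [0,0,0],"rotation": [0,0,0],"hand": 1},
  ],
)

```text
time_s: 8.7
position: [647.0, 80.0, 58.7]
tool_rot: [3.141, 0.001, 2.807]
ft_force: [0.1, -0.6, 0.9]
opening: 0.006
finger_force: 0.0
```

drive_tool(
  moves=[
    {"xyz": [0,0,0.002],"rotation": [0,0,0],"hand": 1},
    {"xyz": [0,0,0],"rotation": [0,0,0],"hand": 1},
    {"xyz": [0,0,0],"rotation": [0,0,0],"hand": 1},
  ],
)

```text
time_s: 9.0
position: [646.7, 80.0, 57.2]
tool_rot: [3.142, 0.0, 2.807]
ft_force: [-0.4, -0.1, 0.5]
opening: 0.004
finger_force: 0.0
```

drive_tool(
  moves=[
    {"xyz": [0,0,0.002],"rotation": [0,0,0],"hand": 1},
    {"xyz": [0,0,0.002],"rotation": [0,0,0],"hand": 1},
    {"xyz": [0,0,0],"rotation": [0,0,0],"hand": 1},
    {"xyz": [0,0,0],"rotation": [0,0,0],"hand": 1},
  ],
)

```text
time_s: 9.4
position: [646.6, 80.0, 55.0]
tool_rot: [-3.142, -0.0, 2.807]
ft_force: [0.2, -0.1, -0.6]
opening: 0.007
finger_force: 0.0
```

drive_tool(
  moves=[
    {"xyz": [0,0,0.001],"rotation": [0,0,0],"hand": 1},
    {"xyz": [0,0,0],"rotation": [0,0,0],"hand": 1},
    {"xyz": [0,0,0],"rotation": [0,0,0],"hand": 1},
  ],
)

```text
time_s: 9.7
position: [646.7, 80.0, 54.6]
tool_rot: [-3.142, -0.0, 2.807]
ft_force: [0.1, -0.0, -0.1]
opening: 0.002
finger_force: 0.0
```

drive_tool(
  moves=[
    {"xyz": [0,0,0.002],"rotation": [0,0,0],"hand": 1},
    {"xyz": [0,0,0],"rotation": [0,0,0],"hand": 1},
    {"xyz": [0,0,0],"rotation": [0,0,0],"hand": 1},
  ],
)

```text
time_s: 10.0
position: [646.8, 80.0, 54.1]
tool_rot: [3.141, 0.0, 2.807]
ft_force: [-0.5, 0.8, 2.8]
opening: 0.008
finger_force: 1.3
```

drive_tool(
  moves=[
    {"xyz": [0,0,0.001],"rotation": [0,0,0],"hand": 1},
    {"xyz": [0,0,0],"rotation": [0,0,0],"hand": 1},
    {"xyz": [0,0,0],"rotation": [0,0,0],"hand": 1},
    {"xyz": [0,0,0],"rotation": [0,0,0],"hand": 1},
    {"xyz": [0,0,0],"rotation": [0,0,0],"hand": 1},
    {"xyz": [0,0,0],"rotation": [0,0,0],"hand": 1},
    {"xyz": [0,0,0],"rotation": [0,0,0],"hand": 1},
    {"xyz": [0,0,0],"rotation": [0,0,0],"hand": 1},
    {"xyz": [0,0,0],"rotation": [0,0,0],"hand": 1},
    {"xyz": [0,0,0],"rotation": [0,0,0],"hand": 1},
  ],
)

```text
time_s: 11.0
position: [646.8, 80.0, 53.3]
tool_rot: [3.142, 0.0, 2.807]
ft_force: [0.5, -0.9, 4.7]
opening: 0.007
finger_force: 2.2
```

drive_tool(
  moves=[
    {"xyz": [0,0,-0.006],"rotation": [0,0,0],"hand": 1},
    {"xyz": [0,0,-0.02],"rotation": [0,0,0],"hand": 1},
    {"xyz": [0,0,-0.05],"rotation": [0,0,0],"hand": 1},
    {"xyz": [0,0,-0.07],"rotation": [0,0,0],"hand": 1},
    {"xyz": [0,0,-0.07],"rotation": [0,0,0],"hand": 1},
    {"xyz": [0,0,-0.05],"rotation": [0,0,0],"hand": 1},
    {"xyz": [0,0,-0.02],"rotation": [0,0,0],"hand": 1},
    {"xyz": [0,0,0],"rotation": [0,0,0],"hand": 1},
    {"xyz": [0,0,0],"rotation": [0,0,0],"hand": 1},
    {"xyz": [0,0,0],"rotation": [0,0,0],"hand": 1},
  ],
)

```text
time_s: 12.0
position: [645.9, 79.9, 193.5]
tool_rot: [-3.14, -0.004, 2.807]
ft_force: [-0.3, 0.2, -0.7]
opening: 0.006
finger_force: 0.0
```

```bash
python3 - <<'E'
from h import *
s=get_state();print(s["position"],s["ft_force"],s["time_s"])
a=cv2.imread("pics/side0.png");b=grab_frame("side")["img"]
print("dish change side:",cv2.absdiff(a,b)[195:245,318:345].mean(), "bg:",cv2.absdiff(a,b)[300:390,200:290].mean())
cv2.imwrite("pics/end.png",cv2.convertScaleAbs(cv2.resize(b[150:270,250:410],None,fx=4,fy=4),alpha=1.3))
E
```

```text
[645.92913332  79.92418938 193.46746792] [-0.33256185  0.2276883  -0.7176215 ] 12.0
dish change side: 1.3725925925925926 bg: 1.1366666666666667
```

View pics/end.png

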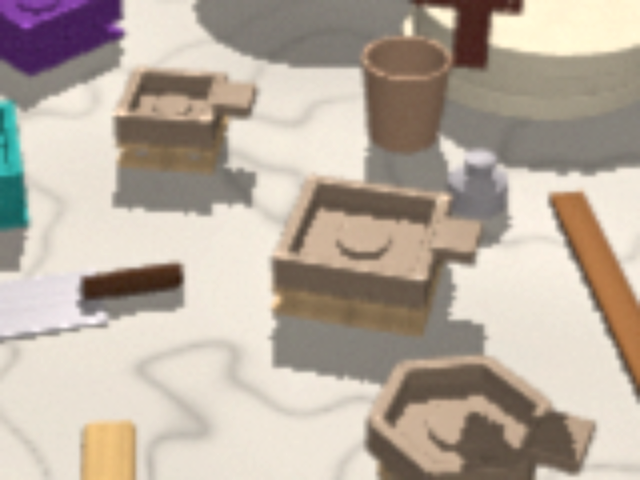

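The picture shows the dish undisturbed at about (360,250), its neighbours where they were, and the gripper well clear above.

```bash
python3 -c "
from cell import *
print(sign_off())"
```

```text
the job is handed in; nothing more can be done
None
```

I touched the boss and then the lug of the larger square dish at about 5 N each, pausing about a second at each; the gripper then withdrew clear, the dish looked unmoved in the side view, and the job is handed in.

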